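# Try a printed sleeve on the stepped gauge pin and sort it

### The job

Push the printed sleeve that lies in line with the steel gauge pin gently along its rail onto the pin, until it will go no farther. If it stops at the pin's step it is a good fit: draw it back off and put it in the shallow plywood tray; if it runs on over the step to the shoulder at the clamp block it is too loose: draw it off and put it in the deeper cardboard box. Do not force it, and leave the sleeve waiting in the cradle and the other things on the bench alone.

Things in the scene. Friction and masses are not known exactly. Their poses are not given: they have to be found in the camera images.
- gauge: Fixed bench gauge: plywood base 160 mm (x) by 270 mm (y), 12 mm thick, on the table; origin under its middle. Its +y is the way a sleeve is pushed onto the pin, which lies level, nose towards -y, 60 mm above the table at x = +35 mm. An aluminium clamp block holds the pin: 46 mm wide, y = +90 to +126 mm, 91 mm high.
- test_rail (a point): On the pin's axis over the middle of the test rail (gauge x +35, y -26, z 60 mm; axes as the gauge's): a wooden vee 30 mm wide, gauge y = -128 to +75 mm, upper edges 45 mm above the table. A sleeve lying in it is in line with the pin, its axis 60 mm above the table; at the start its middle is at gauge y = -85 to -50 mm.
- waiting_cradle (a point): Axis of a sleeve lying in the waiting cradle (gauge x -50, y -65, z 60 mm): a like vee from gauge y = -115 to -15 mm, 85 mm from the test rail on the robot's side.
- pin_nose (a point): The free tip of the gauge pin, on its axis (gauge x +35, y +25, z 60 mm; axes as the gauge's). From the nose the pin is 20 mm in diameter for 25 mm (with a small chamfer), then steps up.
- pin_step (a point): On the pin's axis at the step, 25 mm past the nose along +y (gauge y +50): from here the pin is 25 mm in diameter for another 25 mm. A good sleeve stops with its leading end here, its middle 30 mm before this point.
- pin_shoulder (a point): On the pin's axis at the shoulder, 50 mm past the nose (gauge y +75): a collar 34 mm in diameter before the clamp block. A too loose sleeve stops with its leading end here, its middle 30 mm before this point, 25 mm farther than a good one. In both cases the pin is wholly inside the sleeve: nothing stands out of its near end.
- sleeve_1: One of two white 3D-printed tubes (the other: sleeve_2), alike outside: 60 mm long, 40 mm outside diameter, about 45 g. Origin in the middle, on the axis; y along the tube. One has a 22 mm bore (good), one 27 mm (too loose): which is not told, the pin shows it. Either may lie on the test rail: that one is to be tested; the other lies in the waiting cradle and stays there.
- sleeve_2: One of two white 3D-printed tubes (the other: sleeve_1), alike outside: 60 mm long, 40 mm outside diameter, about 45 g. Origin in the middle, on the axis; y along the tube. One has a 22 mm bore (good), one 27 mm (too loose): which is not told, the pin shows it. Either may lie on the test rail: that one is to be tested; the other lies in the waiting cradle and stays there.
- good_tray: Shallow plywood tray for good sleeves, fixed, 150 mm (x) by 170 mm (y), 35 mm high, walls and floor 5 mm, open on top. Origin under its middle. It stands to the left or the right of the gauge, changing places with the box.
- reject_box: Deeper cardboard box for sleeves that are too loose, fixed, 160 mm (x) by 180 mm (y), 70 mm high, walls and floor 5 mm, open on top. Origin under its middle. It stands on the other side of the gauge.
- tape_roll: Bystander: nearly used-up roll of paper tape lying flat beyond the gauge, 92 mm across, 25 mm high. Origin under its middle.
- glue_bottle: Bystander: white glue bottle standing beyond the gauge, 40 mm across, 115 mm high. Origin under its middle.
- caliper: Bystander: digital caliper lying flat beyond the gauge, 190 mm long along its y axis, 12 mm thick. Origin under its middle.
There are look-alikes about, which are no part of the job. There is more than one size of the good_tray; the job needs the middle-sized.

How it is judged:
By the outcome, as a careful person would: the job done as asked, in the order asked, and still so for the second after the job is handed in, with the robot touching nothing.
It also fails if it takes over 48 s, if anything falls off the work surface, if the arm or the gripper's body presses on something with over 40 N, if the wrist force passes 120 N, or if a joint passes its speed limit or range.

### The arm

A 6-joint arm with a two-finger parallel gripper is mounted at the origin on the work surface. World frame = base frame: x ahead of the robot, y to its left, z up, the work surface at z = 0. Lengths are in mm, angles in rad, forces in N, time in s.
With the tool pointing down it reaches from about 300 to 750 mm from the base axis. Payload 8.5 kg.
Tool frame: the origin (TCP) lies at the very end of the fingers, on their centre line; the grasp point (between the pads) lies 19 mm behind it; z points along the fingers, y is the line along which they close (so a half turn about z gives the same grasp; the last joint's range is limited). The gripper opens to 85 mm and grips with 20 to 120 N. Pads are 22 mm wide; open, the fingers measure 114 mm over their backs; the gripper's body (76 mm by 85 mm) begins 54 mm behind the grasp point. The pads swing forward as they close: fully open they stand 13 mm farther back than shut.
Start: joints at [-1.428, 0.381, 1.297, -0, 1.464, -0.215], TCP at [192.611, -515.152, 206.522] pointing down, gripper open.
Joint ranges: [-3.11, 3.11], [-0.89, 2.33], [0.22, 2.48], [-1.42, 4.56], [0.17, 2.85], [-2.88, 2.88]. Speed limits (rad/s): [2.39, 2.39, 3.14, 3.14, 3.14, 3.14].

### API

Orientations are given as a unit quaternion [x, y, z, w].
In Python, from rig import bot gives the robot as it stands.
- The arm moves only by the shell command python3 -m pendant 'ROWS' [FORCE]. ROWS is JSON, a list that holds one entry, the list of rows, each a list of 7 numbers: the shift along the tool's x, y, z in units of 30 mm (1.0 is 30 mm), then the turn, a rotation vector about the tool's x, y, z in degrees, then the gripper command: -1 is fully open, 1 is shut, values between are in proportion. A call has 1 to 12 rows; each row is the pose to reach, as a shift and turn from the pose commanded when the call began, along the tool's axes at that moment; what a row does not reach only later rows make up. A row lasts 1/12 s, in which the tool goes at most 41.7 mm and 7.16 degrees, less where a joint would pass 70% of its speed; a pose out of reach is approached as far as the arm can. A call with a gripper value outside its range is refused whole. The fingers move at their own pace and stop on an object; FORCE is the grip in N (left out, the last holds). Time passes only in rows, so rows that repeat a pose let the fingers close. It gives the time, the measured TCP pose, the force, the opening and the grip force at its end, in the units of the state.
- bot.get_state(): the state, without advancing time (a new reading comes with each control period).
- bot.snapshot(name): name is "side" or "top"; returns the picture (384x512x3 uint8, red, green, blue); there is no depth.
- bot.camera_info(name): a dict with "vertical_fov" (degrees; the focal length in pixels is half the picture's height over the tangent of half this angle, whatever the lens; pixels are square), "cx", "cy" (the principal point, pixels), "position" and "orientation" of the camera in the world. Camera axes: x right, y up, looking along -z (the intrinsics and any distortion apply to the point x, -y, -z); pixel columns grow to the right and rows downward; lengths in mm; the calibration is good to about 2 mm. A picture is of the moment at which its call begins. camera_info takes no time and is no camera call.
- bot.finish_job(): hands the job in; it is judged then, once.
The state is a dict: "clock": time; "joint_pos": joint angles; "qd": joint speeds; "effort": joint torques, N m; "tcp_pos": TCP position; "tcp_rot": TCP orientation; "ft_force": force on the tool from outside, world axes, zero at the start; "ft_torque": the same for the moment, N m; "grip_width": opening from 0.0 (shut) to 1.0 (fully open); "grip_force": force on a finger pad.
Only numpy, scipy, OpenCV 4.12 (cv2) and the standard library are available. Lean on these libraries where they do the work, as an engineer would, in place of code of your own. Each camera call takes 0.05 s, during which the arm holds its last target. There are 200 camera calls.

## Working session

There is one attempt and no reset: what is moved stays moved. The work goes in short steps, Python scripts to look and compute and a shell command to move; the robot and the scene stay as the last step left them, time stands still between calls to the robot, and variables do not carry over. Pictures are saved under pics/ and viewed, at most 13 in all, crops included, and the job is handed in when it is done.

```bash
mkdir -p pics; ls; python3 - <<'E'
from rig import bot
import cv2
for n in("top","side"):
    print(bot.camera_info(n)); cv2.imwrite(f"pics/{n}0.png",cv2.resize(bot.snapshot(n)[:,:,::-1],(800,600),interpolation=cv2.INTER_CUBIC))
s=bot.get_state();print(s)
E
```

```text
pics
{'vertical_fov': 46.17837605849296, 'cx': 251.42252810923944, 'cy': 191.33283270338578, 'position': array([ 294.22605459,  -94.61411202, 1295.42250317]), 'orientation': array([ 0.07524081, -0.05627981, -0.69860837,  0.70930794])}
{'vertical_fov': 43.01427118662771, 'cx': 255.1422017479643, 'cy': 191.28165325304403, 'position': array([-153.31693058, 1151.61811817,  859.11585212]), 'orientation': array([-0.11825746,  0.4902678 ,  0.83755892, -0.21011355])}
{'clock': 0.1, 'joint_pos': array([-1.42829245e+00,  3.81119095e-01,  1.29817404e+00, -4.26585942e-05,
        1.46360372e+00, -2.15322267e-01]), 'qd': array([ 1.14245068e-03, -1.70936204e-03,  3.70536866e-04,  6.90848782e-04,
        5.37418090e-05, -1.20829967e-04]), 'effort': array([ 4.82232717e-03, -4.49224126e+01, -2.31655723e+01, -9.78421849e-05,
        3.68826135e-03, -2.57494565e-05]), 'tcp_pos': array([ 192.56228599, -514.86615767,  205.98234399]), 'tcp_rot': array([ 9.84037086e-01,  1.77962323e-01,  2.54593065e-06, -6.52441630e-04]), 'ft_force': array([-0.12247948, -0.53330653,  0.71137897]), 'ft_torque': array([-0.05745803,  0.00916293,  0.01815155]), 'grip_force': 0.0, 'grip_width': 1.0005573643968155}
```

View pics/top0.png

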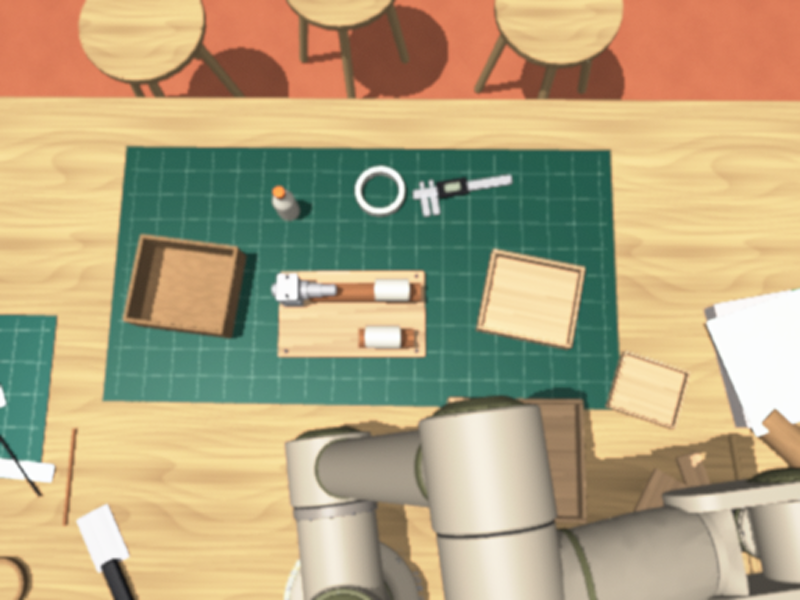

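View pics/side0.png

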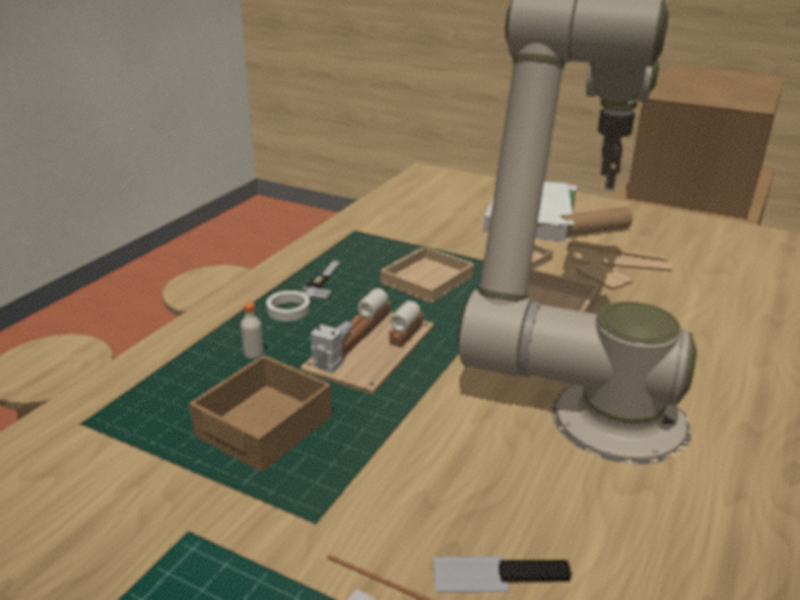

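The top view shows the gauge base spanning about (278,271)-(425,357), with the test sleeve at (392,290), the waiting sleeve at (383,338), the pin and clamp at the left, the middle-sized tray at (532,298) and the box at (185,286). I'll take a closer crop to measure from.

```bash
cat >h.py <<'E'
from rig import bot
import numpy as np, cv2
from scipy.spatial.transform import Rotation as R
def ray(n,u,v,z):
    c=bot.camera_info(n);f=192/np.tan(np.radians(c['vertical_fov']/2))
    d=R.from_quat(c['orientation']).apply([(u-c['cx'])/f,-(v-c['cy'])/f,-1])
    return c['position']+d*(z-c['position'][2])/d[2]
def crop(n,x0,y0,w,h,k,name):
    cv2.imwrite(name,cv2.resize(bot.snapshot(n)[y0:y0+h,x0:x0+w,::-1],None,fx=k,fy=k,interpolation=cv2.INTER_CUBIC))
E
python3 - <<'E'
from h import *
crop("top",170,160,110,75,7,"pics/c1.png")
for p in [(278,271),(425,271),(425,357),(278,357)]: print(ray("top",p[0]*.64,p[1]*.64,12))
print("tray",[ray("top",x*.64,y*.64,35).round() for x,y in [(496,250),(585,267),(573,347),(478,330)]])
print("box",[ray("top",x*.64,y*.64,70).round() for x,y in [(142,236),(244,246),(234,336),(125,320)]])
E
```

```text
[586.56183322 158.84239576  12.        ]
[ 589.8021263  -117.05258641   12.        ]
[ 428.79516381 -118.5176504    12.        ]
[424.77266903 151.07845449  12.        ]
tray [array([ 626., -247.,   35.]), array([ 595., -408.,   35.]), array([ 448., -382.,   35.]), array([ 477., -213.,   35.])]
box [array([636., 399.,  70.]), array([619., 211.,  70.]), array([455., 220.,  70.]), array([481., 417.,  70.])]
```

View pics/c1.png

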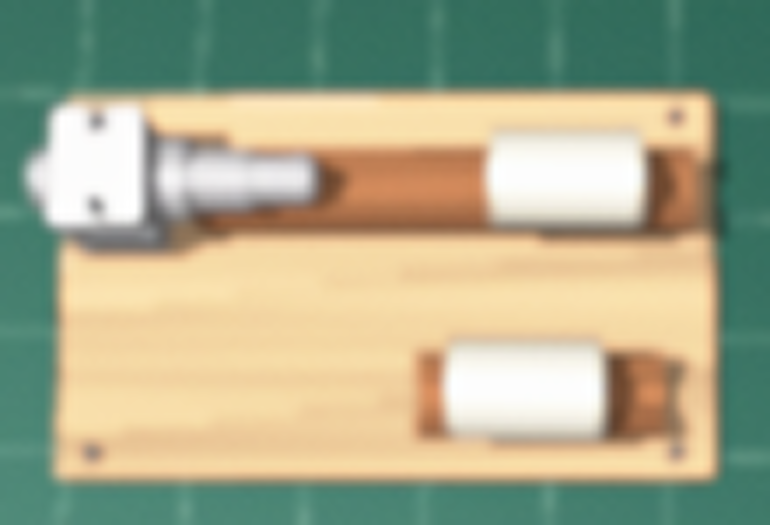

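The crop shows the test sleeve at x 487-646, y 132-225, the pin nose at (320,178) with the step near (248,178), and the waiting sleeve centred at (525,390).

```bash
python3 - <<'E'
from h import *
P=lambda x,y,z:ray("top",170+(x+.5)/7-.5,160+(y+.5)/7-.5,z).round(1)
for n,a in dict(sl=(566,178,62),lead=(487,178,60),trail=(646,178,60),wait=(525,390,62),nose=(320,178,60),step=(248,178,60),coll=(163,175,60),cfront=(148,165,91),bl=(57,92,12),tr=(714,92,12),br=(716,478,12),bl2=(55,478,12),railend=(712,190,45)).items():print(n,P(*a))
s=bot.get_state();print(R.from_quat(s['tcp_rot']).as_matrix().round(3))
E
```

```text
sl [544.4 -56.2  62. ]
lead [544.5 -24.5  60. ]
trail [545.2 -88.2  60. ]
wait [458.9 -41.6  62. ]
nose [543.6  42.5  60. ]
step [543.3  71.4  60. ]
coll [544.1 105.7  60. ]
cfront [541.7 106.7  91. ]
bl [588.7 159.6  12. ]
tr [ 592.  -115.8   12. ]
br [ 430.6 -118.1   12. ]
bl2 [426.5 152.6  12. ]
railend [ 543.7 -114.8   45. ]
[[ 0.937  0.35  -0.   ]
 [ 0.35  -0.937  0.001]
 [ 0.    -0.001 -1.   ]]
```

```bash
cat >>h.py <<'E'
def to(x,y,z,yaw=90.7):
    s=bot.get_state();M=R.from_quat(s['tcp_rot'])
    c,q=np.cos(np.radians(yaw)),np.sin(np.radians(yaw))
    T=R.from_matrix(np.array([[c,q,0],[q,-c,0],[0,0,-1]]))
    print((M.inv().apply(np.array([x,y,z])-s['tcp_pos'])/30).round(3),(M.inv()*T).as_rotvec(degrees=True).round(2))
E
python3 -c "
from h import *
to(545,-112,150)"
```

```text
[15.706 -8.464  1.881] [-5.00e-02 -5.00e-02 -7.02e+01]
```

```bash
python3 -m pendant '[[[4,-2,0,0,0,-20,0.5],[8,-4.3,0,0,0,-40,0.5],[12,-6.4,0.5,0,0,-55,0.5],[15.7,-8.46,1,0,0,-70.2,0.5],[15.7,-8.46,1.88,0,0,-70.2,0.5],[15.7,-8.46,1.88,0,0,-70.2,0.5],[15.7,-8.46,1.88,0,0,-70.2,0.5],[15.7,-8.46,1.88,0,0,-70.2,0.5],[15.7,-8.46,1.88,0,0,-70.2,0.5],[15.7,-8.46,1.88,0,0,-70.2,0.5],[15.7,-8.46,1.88,0,0,-70.2,0.5],[15.7,-8.46,1.88,0,0,-70.2,0.5]]]' 20; python3 -c "
from h import *
to(545,-112,150);to(545,-112,52)"
```

```text
clock: 1.15
tcp_pos: [520.6, -139.5, 155.2]
tcp_rot: [0.703, 0.712, -0.0, -0.0]
ft_force: [1.3, -0.0, 0.4]
grip_width: 0.251
grip_force: 0.0
[0.907 0.824 0.172] [-0.01 -0.    0.03]
[0.907 0.824 3.439] [-0.01 -0.    0.03]
```

```bash
python3 -m pendant '[[[0.9,0.82,0.5,0,0,0,0.5],[0.9,0.82,1.3,0,0,0,0.5],[0.9,0.82,1.8,0,0,0,0.5],[0.9,0.82,1.8,0,0,0,0.5],[0.9,0.82,1.8,0,0,0,0.5]]]'; python3 -c "
from h import *
to(545,-112,52)
a=bot.snapshot('top')[150:250,150:300,::-1];b=bot.snapshot('side')[150:250,170:320,::-1]
cv2.imwrite('pics/c2.png',cv2.resize(np.vstack([a,b]),None,fx=3,fy=3,interpolation=cv2.INTER_CUBIC))"
```

```text
clock: 1.57
tcp_pos: [543.7, -114.1, 101.3]
tcp_rot: [0.703, 0.711, -0.0, -0.001]
ft_force: [0.5, 1.4, 0.7]
grip_width: 0.252
grip_force: 0.0
[0.068 0.045 1.642] [-0.08 -0.03 -0.  ]
```

View pics/c2.png

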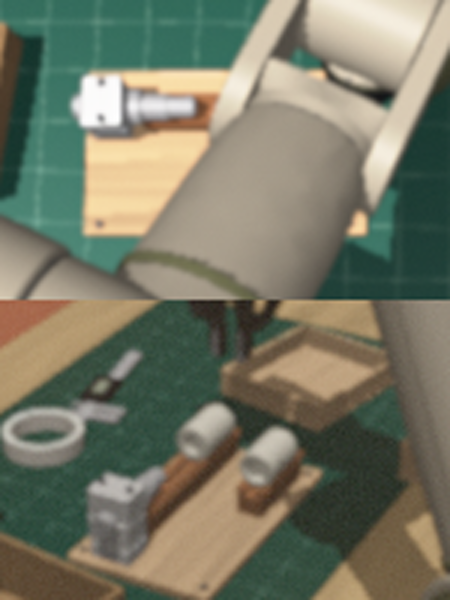

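The side crop shows the fingertips around (230,350), behind and above the test sleeve at (207,432), with nothing in the way. I'll descend behind the sleeve.

```bash
python3 -m pendant '[[[0,0,0.4,0,0,0,0.5],[0,0,0.9,0,0,0,0.5],[0,0,1.3,0,0,0,0.5],[0,0,1.55,0,0,0,0.5],[0,0,1.55,0,0,0,0.5],[0,0,1.55,0,0,0,0.5]]]'; python3 -c "
from h import *
to(545,-20,54)
print(bot.get_state()['ft_force'])"
```

```text
clock: 2.17
tcp_pos: [544.3, -114.6, 55.8]
tcp_rot: [0.703, 0.711, 0.0, 0.0]
ft_force: [0.2, 0.3, 0.0]
grip_width: 0.245
grip_force: 0.0
[3.151 0.061 0.058] [ 0.06  0.02 -0.03]
[0.24465454 0.33390299 0.00384878]
```

```bash
python3 -m pendant '[[[0.15,0.03,0,0,0,0,0.5],[0.3,0.03,0,0,0,0,0.5],[0.42,0.03,0,0,0,0,0.5],[0.52,0.03,0,0,0,0,0.5],[0.62,0.03,0,0,0,0,0.5],[0.74,0.03,0,0,0,0,0.5],[0.86,0.03,0,0,0,0,0.5],[1.0,0.03,0,0,0,0,0.5],[1.14,0.03,0,0,0,0,0.5],[1.28,0.03,0,0,0,0,0.5],[1.42,0.03,0,0,0,0,0.5],[1.55,0.03,0,0,0,0,0.5]]]'; python3 -m pendant '[[[0.1,0,0,0,0,0,0.5],[0.2,0,0,0,0,0,0.5],[0.3,0,0,0,0,0,0.5],[0.4,0,0,0,0,0,0.5],[0.5,0,0,0,0,0,0.5],[0.6,0,0,0,0,0,0.5],[0.7,0,0,0,0,0,0.5],[0.8,0,0,0,0,0,0.5],[0.8,0,0,0,0,0,0.5]]]';python3 -c "
from h import *
crop('side',170,150,160,110,5,'pics/c3.png')"
```

```text
clock: 3.17
tcp_pos: [544.3, -67.2, 55.0]
tcp_rot: [0.703, 0.711, 0.0, -0.0]
ft_force: [0.0, 0.5, -0.3]
grip_width: 0.252
grip_force: 0.0
clock: 3.92
tcp_pos: [543.9, -43.1, 55.0]
tcp_rot: [0.703, 0.712, -0.0, -0.0]
ft_force: [-0.1, -0.1, 0.7]
grip_width: 0.25
grip_force: 0.0
```

View pics/c3.png

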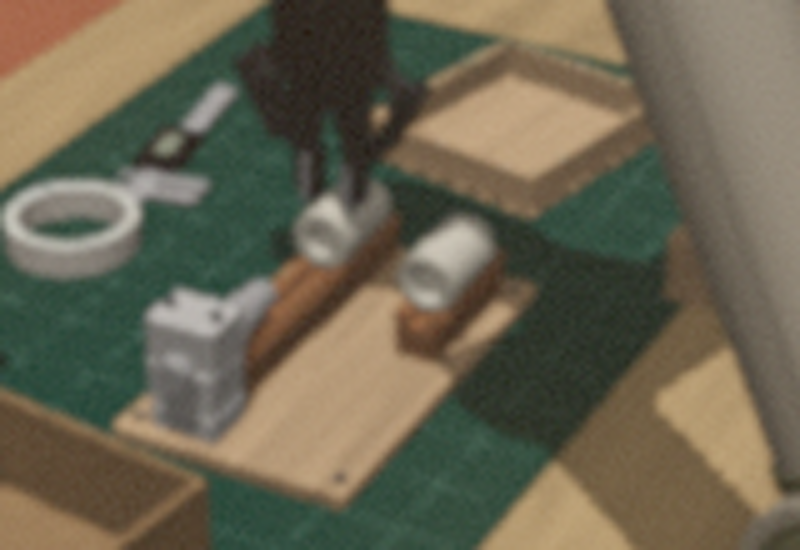

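```bash
cat >>h.py <<'E'
def proj(n,p):
    c=bot.camera_info(n);f=192/np.tan(np.radians(c['vertical_fov']/2))
    d=R.from_quat(c['orientation']).inv().apply(np.array(p)-c['position'])
    return np.array([c['cx']+f*d[0]/-d[2],c['cy']-f*d[1]/-d[2]])
E
python3 - <<'E'
from h import *
for p in [(544,-56,60),(544,-26,60),(544,-2,60),(544,-62,60),(544,43,60),(459,-42,60),(459,-12,60),(544,-43,55),(544,-43,65),(557,-43,65),(531,-43,65),(544,-43,80),(543,107,91)]: print(p,((proj("side",p)-[170,150])*5).round())
E
```

```text
(544, -56, 60) [338. 223.]
(544, -26, 60) [316. 243.]
(544, -2, 60) [297. 260.]
(544, -62, 60) [343. 219.]
(544, 43, 60) [260. 292.]
(459, -42, 60) [443. 264.]
(459, -12, 60) [421. 286.]
(544, -43, 55) [329. 238.]
(544, -43, 65) [329. 225.]
(557, -43, 65) [311. 220.]
(531, -43, 65) [346. 230.]
(544, -43, 80) [328. 205.]
(543, 107, 91) [205. 297.]
```

```bash
python3 - <<'E'
from h import *
a=np.mean([bot.snapshot('side') for _ in range(8)],0).astype(np.uint8)[140:215,205:285,::-1]
cv2.imwrite('pics/c4.png',cv2.resize(a,None,fx=8,fy=8,interpolation=cv2.INTER_CUBIC))
for p in [(544,-43,z) for z in (55,65,85,100)]: print(p,((proj("side",p)-[205,140])*8).round())
s=bot.get_state();print(s['tcp_pos'],s['joint_pos'],s['ft_force'])
E
```

```text
(544, -43, 55) [246. 461.]
(544, -43, 65) [246. 440.]
(544, -43, 85) [245. 397.]
(544, -43, 100) [245. 365.]
[543.98630578 -43.75461091  55.00124957] [-2.97268248e-01  5.30836569e-01  1.52999528e+00  1.26076213e-05
  1.08077862e+00 -3.09308010e-01] [ 0.31625934 -0.26052595  0.04938296]
```

View pics/c4.png

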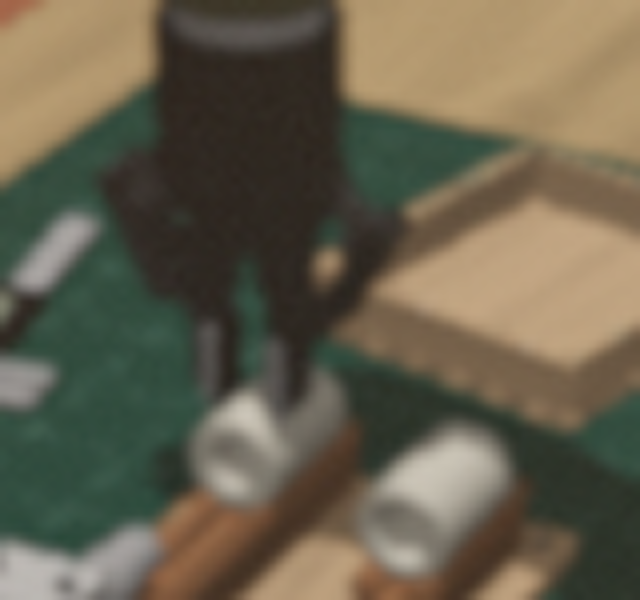

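```bash
python3 - <<'E'
from h import *
for z in (206,219,230,240): print(z,proj("side",(192.6,-515,z))*800/512)
# c3/first-image checks of tips: c2 composite fingers, TCP (543.7,-114,101)
for z in (101,111,121,131): print(z,[(proj("side",(x,-114,z))-[170,150])*3+[0,300] for x in (531,557)])
E
```

```text
206 [603.07921307 198.14900659]
219 [603.87458485 192.82585482]
230 [604.55216619 188.29103427]
240 [605.17182313 184.14388198]
101 [array([238.73957891, 381.86961103]), array([218.31750857, 376.65667446])]
111 [array([238.76050369, 373.88666996]), array([218.27678533, 368.70945517])]
121 [array([238.78155573, 365.85517915]), array([218.23581602, 360.71421567])]
131 [array([238.80273619, 357.77469435]), array([218.19459841, 352.67051941])]
```

The crop shows the fingers straddling the top of the sleeve, tips around (215,395) and (285,412), about 25 mm higher than the reported TCP. The sleeve hasn't moved. I'll back out above it and come down lower behind it.

```bash
python3 -m pendant '[[[0,0,-0.5,0,0,0,0.5],[-0.6,0,-0.5,0,0,0,0.5],[-1.3,0,-0.5,0,0,0,0.5],[-2,0,-0.5,0,0,0,0.5],[-2.36,0,-0.4,0,0,0,0.5],[-2.36,0,0,0,0,0,0.5],[-2.36,0,0.4,0,0,0,0.5],[-2.36,0,0.7,0,0,0,0.5],[-2.36,0,0.77,0,0,0,0.5],[-2.36,0,0.77,0,0,0,0.5]]]'; python3 - <<'E'
from h import *
print(bot.get_state()['ft_force'])
a=np.mean([bot.snapshot('side') for _ in range(4)],0).astype(np.uint8)[140:215,205:285,::-1]
cv2.imwrite('pics/c5.png',cv2.resize(a,None,fx=8,fy=8,interpolation=cv2.INTER_CUBIC))
to(544,-60,32)
E
```

```text
clock: 5.2
tcp_pos: [544.6, -114.1, 31.3]
tcp_rot: [0.703, 0.712, -0.0, -0.001]
ft_force: [0.1, -0.4, 0.0]
grip_width: 0.246
grip_force: 0.0
[ 0.11386353 -0.41601097  0.02959275]
[ 1.815 -0.019  0.017] [0.06 0.03 0.01]
```

View pics/c5.png

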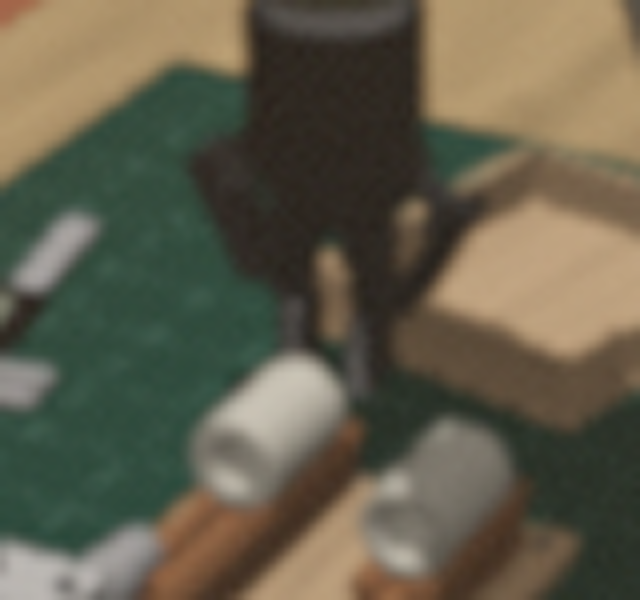

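Now the fingers are behind the sleeve, right tip at (360,397), and the sleeve at (270,430) is undisturbed. Pushing.

```bash
python3 -m pendant '[[[0.12,0,0,0,0,0,0.5],[0.25,0,0,0,0,0,0.5],[0.37,0,0,0,0,0,0.5],[0.46,0,0,0,0,0,0.5],[0.55,0,0,0,0,0,0.5],[0.65,0,0,0,0,0,0.5],[0.77,0,0,0,0,0,0.5],[0.9,0,0,0,0,0,0.5],[1.02,0,0,0,0,0,0.5],[1.15,0,0,0,0,0,0.5],[1.27,0,0,0,0,0,0.5],[1.4,0,0,0,0,0,0.5]]]'; python3 -m pendant '[[[0.12,0,0,0,0,0,0.5],[0.24,0,0,0,0,0,0.5],[0.36,0,0,0,0,0,0.5],[0.48,0,0,0,0,0,0.5],[0.6,0,0,0,0,0,0.5],[0.7,0,0,0,0,0,0.5],[0.8,0,0,0,0,0,0.5],[0.8,0,0,0,0,0,0.5]]]';python3 - <<'E'
from h import *
print(bot.get_state()['ft_force'])
a=np.mean([bot.snapshot('side') for _ in range(4)],0).astype(np.uint8)[150:225,190:270,::-1]
cv2.imwrite('pics/c6.png',cv2.resize(a,None,fx=8,fy=8,interpolation=cv2.INTER_CUBIC))
E
```

```text
clock: 6.4
tcp_pos: [544.3, -72.1, 31.9]
tcp_rot: [0.703, 0.711, -0.0, -0.0]
ft_force: [-0.9, -0.1, 0.2]
grip_width: 0.246
grip_force: 0.4
clock: 7.07
tcp_pos: [544.0, -47.8, 31.9]
tcp_rot: [0.703, 0.712, 0.0, -0.0]
ft_force: [0.7, 0.2, -0.8]
grip_width: 0.251
grip_force: 0.0
[ 0.73711373  0.24767841 -0.83767503]
```

View pics/c6.png

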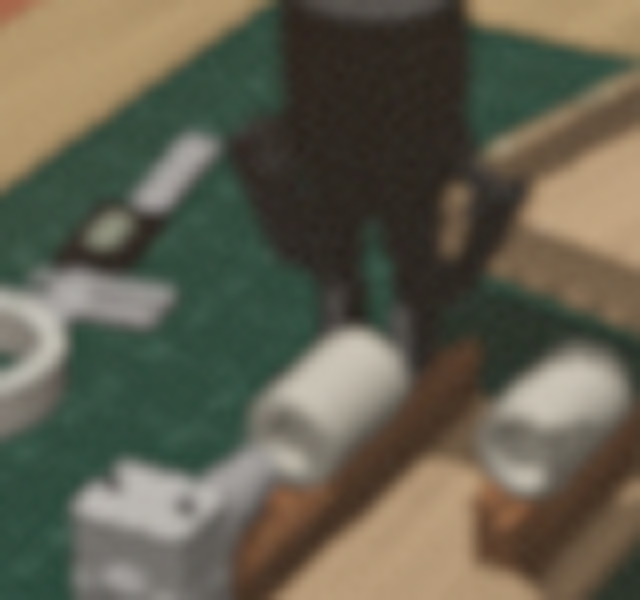

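The sleeve moves along the rail and its front face (285,440) is at the pin nose. Continuing in small steps.

```bash
python3 -m pendant '[[[0.08,0,0,0,0,0,0.5],[0.16,0,0,0,0,0,0.5],[0.24,0,0,0,0,0,0.5],[0.32,0,0,0,0,0,0.5],[0.4,0,0,0,0,0,0.5],[0.48,0,0,0,0,0,0.5],[0.56,0,0,0,0,0,0.5],[0.64,0,0,0,0,0,0.5]]]'; python3 -m pendant '[[[0.08,0,0,0,0,0,0.5],[0.16,0,0,0,0,0,0.5],[0.24,0,0,0,0,0,0.5],[0.32,0,0,0,0,0,0.5],[0.4,0,0,0,0,0,0.5],[0.48,0,0,0,0,0,0.5]]]'; python3 -m pendant '[[[0.05,0,0,0,0,0,0.5],[0.1,0,0,0,0,0,0.5],[0.15,0,0,0,0,0,0.5],[0.2,0,0,0,0,0,0.5]]]'
```

```text
clock: 7.93
tcp_pos: [543.8, -29.0, 31.9]
tcp_rot: [0.703, 0.711, -0.0, -0.0]
ft_force: [-0.1, 0.3, -0.2]
grip_width: 0.25
grip_force: 0.3
clock: 8.43
tcp_pos: [543.6, -14.6, 31.9]
tcp_rot: [0.703, 0.711, -0.0, -0.0]
ft_force: [0.3, 0.1, 0.7]
grip_width: 0.253
grip_force: 0.3
clock: 8.77
tcp_pos: [543.5, -8.7, 31.9]
tcp_rot: [0.703, 0.711, -0.0, -0.0]
ft_force: [0.1, -0.2, 0.7]
grip_width: 0.25
grip_force: 0.3
```

```bash
python3 -m pendant '[[[0.04,0,0,0,0,0,0.5],[0.08,0,0,0,0,0,0.5],[0.08,0,0,0,0,0,0.5]]]' | grep -E "tcp_pos|ft_f"; python3 -m pendant '[[[0.04,0,0,0,0,0,0.5],[0.08,0,0,0,0,0,0.5],[0.08,0,0,0,0,0,0.5]]]' | grep -E "tcp_pos|ft_f"; python3 -m pendant '[[[0.04,0,0,0,0,0,0.5],[0.08,0,0,0,0,0,0.5],[0.08,0,0,0,0,0,0.5]]]' | grep -E "tcp_pos|ft_f"
```

```text
tcp_pos: [543.5, -6.2, 31.9]
ft_force: [-0.1, -0.4, -0.4]
tcp_pos: [543.5, -3.9, 31.9]
ft_force: [0.7, -0.9, 1.0]
tcp_pos: [543.5, -2.5, 32.0]
ft_force: [-1.3, -5.9, 0.7]
```

```bash
python3 -m pendant '[[[0.03,0,0,0,0,0,0.5],[0.03,0,0,0,0,0,0.5],[0.03,0,0,0,0,0,0.5]]]' | grep -E "tcp_pos|ft_f"; python3 - <<'E'
from h import *
print(bot.get_state()['ft_force'])
a=np.mean([bot.snapshot('side') for _ in range(4)],0).astype(np.uint8)[165:240,180:260,::-1]
b=np.mean([bot.snapshot('top') for _ in range(4)],0).astype(np.uint8)[150:225,165:245,::-1]
cv2.imwrite('pics/c7.png',cv2.resize(np.hstack([a,b]),None,fx=5,fy=5,interpolation=cv2.INTER_CUBIC))
for y in (7.5,37.5,67.5): print(y,(proj('top',(543.5,y,60))-[165,150])*5+[400,0],(proj('side',(543.5,y,60))-[180,165])*5)
E
```

```text
tcp_pos: [543.6, -2.4, 32.0]
ft_force: [-1.9, -9.7, 0.0]
[-1.94294873e+00 -9.72333988e+00  7.19519023e-03]
7.5 [713.60158644 175.98145498] [239.92320742 191.56268509]
37.5 [660.23566001 175.32978864] [215.5776255  213.00664333]
67.5 [606.94090786 174.67899143] [190.48598636 235.10774011]
```

View pics/c7.png

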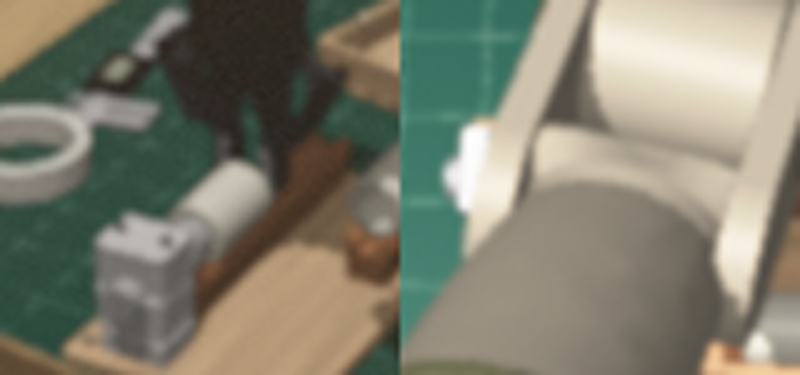

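The sleeve stopped firmly (9.7 N) with its middle at about (215,213), where the step predicts, and a length of pin still shows before the clamp. So it's a good fit. I'll release, come down over it, grip and draw it off.

```bash
python3 -m pendant '[[[-0.2,0,0,0,0,0,0.5],[-0.25,0,0,0,0,0,0.5],[-0.25,0,-0.8,0,0,0,0.5],[-0.25,0,-1.6,0,0,0,0],[-0.25,0,-2.1,0,0,0,-0.45],[0.3,0,-2.2,0,0,0,-0.45],[1.0,0,-2.2,0,0,0,-0.45],[1.0,0,-2.2,0,0,0,-0.45],[1.0,0,-2.2,0,0,0,-0.45]]]' 20;  python3 -c "
from h import *
to(543.3,28,20)"
```

```text
clock: 10.92
tcp_pos: [543.0, 29.9, 97.9]
tcp_rot: [0.702, 0.712, 0.0, -0.0]
ft_force: [-0.1, -0.1, -0.1]
grip_width: 0.729
grip_force: 0.0
[-0.065  0.01   2.597] [-0.   -0.01  0.09]
```

```bash
python3 -m pendant '[[[0,0.01,0.5,0,0,0,-0.45],[0,0.01,1,0,0,0,-0.45],[0,0.01,1.5,0,0,0,-0.45],[0,0.01,2,0,0,0,-0.45],[0,0.01,2.4,0,0,0,-0.45],[0,0.01,2.55,0,0,0,-0.45],[0,0.01,2.55,0,0,0,-0.45],[0,0.01,2.55,0,0,0,-0.45]]]'; python3 -m pendant '[[[0,0,0,0,0,0,-0.2],[0,0,0,0,0,0,0],[0,0,0,0,0,0,0.3],[0,0,0,0,0,0,0.3],[0,0,0,0,0,0,0.3],[0,0,0,0,0,0,0.3],[0,0,0,0,0,0,0.3]]]' 20
```

```text
clock: 11.58
tcp_pos: [543.7, 28.8, 21.7]
tcp_rot: [0.703, 0.711, 0.0, 0.0]
ft_force: [-0.1, -0.3, 0.6]
grip_width: 0.722
grip_force: 0.0
clock: 12.17
tcp_pos: [543.8, 29.1, 22.2]
tcp_rot: [0.703, 0.711, 0.0, 0.001]
ft_force: [-2.3, -0.9, 5.7]
grip_width: 0.455
grip_force: 20.7
```

Gripped on the diameter. Drawing it off along the rail.

```bash
python3 -m pendant '[[[-0.1,0,0,0,0,0,0.3],[-0.3,0,0,0,0,0,0.3],[-0.5,0,0,0,0,0,0.3],[-0.7,0,0,0,0,0,0.3],[-0.9,0,0,0,0,0,0.3],[-1.1,0,0,0,0,0,0.3],[-1.3,0,0,0,0,0,0.3],[-1.5,0,0,0,0,0,0.3],[-1.7,0,0,0,0,0,0.3],[-1.9,0,0,0,0,0,0.3],[-2.1,0,0,0,0,0,0.3],[-2.1,0,0,0,0,0,0.3]]]'; python3 - <<'E'
from h import *
print(bot.get_state()['ft_force'])
a=np.mean([bot.snapshot('side') for _ in range(4)],0).astype(np.uint8)[150:225,185:265,::-1]
cv2.imwrite('pics/c8.png',cv2.resize(a,None,fx=6,fy=6,interpolation=cv2.INTER_CUBIC))
E
```

```text
clock: 13.17
tcp_pos: [544.9, -34.3, 22.2]
tcp_rot: [0.703, 0.711, 0.001, 0.001]
ft_force: [0.7, -1.4, 4.8]
grip_width: 0.457
grip_force: 20.5
[ 0.7116283  -1.43876326  4.82441396]
```

View pics/c8.png

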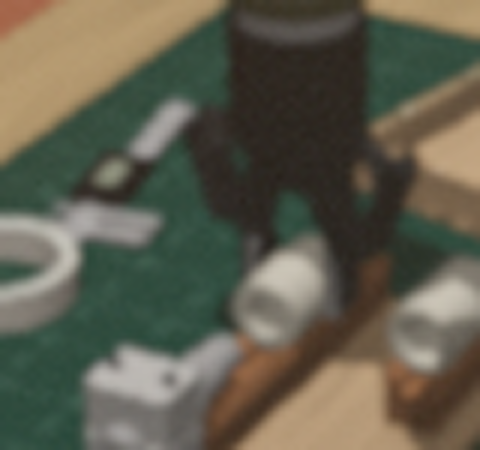

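The sleeve is clear of the pin: front face (265,310), nose (235,345). Lifting, then moving to the tray.

```bash
python3 -m pendant '[[[0,0,-0.3,0,0,0,0.3],[0,0,-0.8,0,0,0,0.3],[0,0,-1.5,0,0,0,0.3],[0,0,-2.2,0,0,0,0.3],[0,0,-2.2,0,0,0,0.3]]]' 25; python3 -c "
from h import *
to(535,-322,90,79)"
```

```text
clock: 13.78
tcp_pos: [545.9, -34.0, 91.5]
tcp_rot: [0.703, 0.712, 0.002, 0.003]
ft_force: [0.7, 0.1, -0.0]
grip_width: 0.454
grip_force: 25.7
[-9.595 -0.483  0.062] [ 0.37  0.06 11.72]
```

```bash
python3 -m pendant '[[[-0.5,0,0,0,0,1,0.3],[-1.4,0,0,0,0,2,0.3],[-2.4,-0.1,0,0,0,3,0.3],[-3.4,-0.2,0,0,0,5,0.3],[-4.4,-0.2,0,0,0,6,0.3],[-5.4,-0.3,0,0,0,7,0.3],[-6.4,-0.3,0,0,0,8,0.3],[-7.4,-0.4,0,0,0,10,0.3],[-8.3,-0.4,0,0,0,11,0.3],[-9,-0.48,0,0,0,11.7,0.3],[-9.5,-0.48,0,0,0,11.7,0.3],[-9.6,-0.48,0,0,0,11.7,0.3]]]'; python3 - <<'E'
from h import *
to(535,-322,90,79)
a=np.mean([bot.snapshot('side') for _ in range(4)],0).astype(np.uint8)[110:210,220:340,::-1]
cv2.imwrite('pics/c9.png',cv2.resize(a,None,fx=6,fy=6,interpolation=cv2.INTER_CUBIC))
E
```

```text
clock: 14.78
tcp_pos: [532.9, -323.9, 86.9]
tcp_rot: [0.772, 0.635, -0.0, -0.0]
ft_force: [-0.9, 1.0, -0.9]
grip_width: 0.452
grip_force: 25.7
[ 0.076  0.056 -0.104] [-0.02 -0.   -0.1 ]
```

View pics/c9.png

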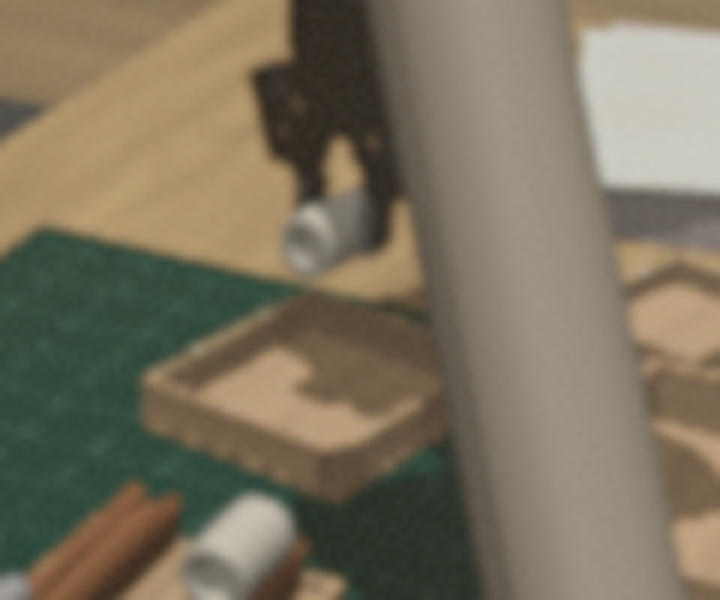

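The sleeve hangs at (335,230), above the middle-sized tray centred near (300,385). Lowering.

```bash
python3 -m pendant '[[[0,0,0.4,0,0,0,0.3],[0,0,0.9,0,0,0,0.3],[0,0,1.4,0,0,0,0.3],[0,0,1.9,0,0,0,0.3],[0,0,2.3,0,0,0,0.3],[0,0,2.6,0,0,0,0.3],[0,0,2.75,0,0,0,0.3],[0,0,2.75,0,0,0,0.3]]]' | grep -E "pos|ft_f";  python3 -m pendant '[[[0,0,0.08,0,0,0,0.3],[0,0,0.16,0,0,0,0.3],[0,0,0.16,0,0,0,0.3]]]' | grep -E "pos|ft_f";  python3 -m pendant '[[[0,0,0.06,0,0,0,0.3],[0,0,0.12,0,0,0,0.3],[0,0,0.12,0,0,0,0.3]]]' | grep -E "pos|ft_f"
```

```text
tcp_pos: [533.2, -320.9, 4.2]
ft_force: [-0.1, 0.5, -0.2]
tcp_pos: [533.4, -321.9, 0.2]
ft_force: [0.4, 0.8, -0.4]
tcp_pos: [533.2, -321.8, -3.7]
ft_force: [0.3, -0.5, 0.6]
```

```bash
python3 -m pendant '[[[0,0,0.06,0,0,0,0.3],[0,0,0.12,0,0,0,0.3],[0,0,0.12,0,0,0,0.3]]]' | grep -E "pos|ft_f";  python3 -m pendant '[[[0,0,0.05,0,0,0,0.3],[0,0,0.09,0,0,0,0.3],[0,0,0.09,0,0,0,0.3]]]' | grep -E "pos|ft_f"
```

```text
tcp_pos: [533.1, -321.8, -7.5]
ft_force: [0.0, 0.0, -0.2]
tcp_pos: [533.2, -321.8, -10.1]
ft_force: [-0.4, -0.6, -0.6]
```

```bash
python3 -m pendant '[[[0,0,0.05,0,0,0,0.3],[0,0,0.07,0,0,0,0.3],[0,0,0.07,0,0,0,0],[0,0,0.07,0,0,0,-0.2],[0,0,0.07,0,0,0,-0.45],[0,0,0.07,0,0,0,-0.45],[0,0,0.07,0,0,0,-0.45],[0,0,0.07,0,0,0,-0.45]]]';  python3 -m pendant '[[[0,0,-0.3,0,0,0,-0.45],[0,0,-0.9,0,0,0,-0.45],[0,0,-1.8,0,0,0,-0.45],[0,0,-2.8,0,0,0,-0.45],[0,0,-4,0,0,0,-0.45],[0,0,-5,0,0,0,-0.45],[0,0,-6,0,0,0,-0.45],[-1,0,-7,0,0,0,-0.45],[-3,0,-7,0,0,0,-0.45],[-4,0,-7,0,0,0,-0.45],[-4,0,-7,0,0,0,-0.45]]]'; python3 - <<'E'
from h import *
b=np.mean([bot.snapshot('top') for _ in range(4)],0).astype(np.uint8)[150:240,165:385,::-1]
a=np.mean([bot.snapshot('side') for _ in range(4)],0).astype(np.uint8)[140:240,180:320,::-1]
a=cv2.copyMakeBorder(a,0,0,0,80,cv2.BORDER_CONSTANT)
cv2.imwrite('pics/c10.png',cv2.resize(np.vstack([b,a]),None,fx=3.1,fy=3.1,interpolation=cv2.INTER_CUBIC))
E
```

```text
clock: 17.32
tcp_pos: [533.3, -321.9, -11.8]
tcp_rot: [0.772, 0.636, 0.0, 0.0]
ft_force: [1.2, 0.1, -0.5]
grip_width: 0.722
grip_force: 0.0
clock: 18.23
tcp_pos: [508.2, -445.1, 198.5]
tcp_rot: [0.773, 0.634, -0.001, 0.001]
ft_force: [1.1, -0.1, -0.1]
grip_width: 0.724
grip_force: 0.0
```

View pics/c10.png

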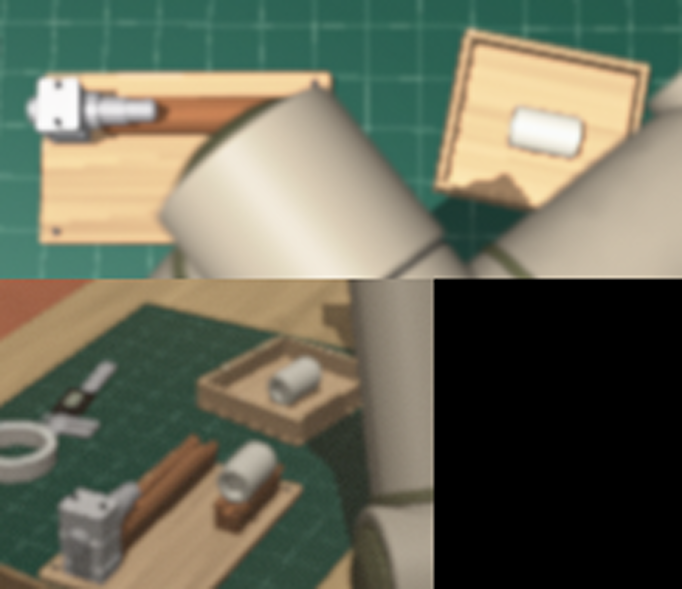

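The sleeve lies in the middle-sized tray (top crop 545,132), the waiting sleeve is still in its cradle (side crop 250,470), and the gripper is clear. Handing in.

```bash
python3 -c "
from rig import bot
print(bot.finish_job())"
```

```text
the job is handed in; nothing more can be done
None
```

The sleeve stopped firmly at the pin's step (about 10 N), so it is a good fit; I drew it off and put it in the middle-sized plywood tray, left the sleeve in the cradle untouched, and handed the job in at about 19 s.

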